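# Index the glassing turntable and brake it

### The job

With a fingertip, never gripping anything, gently push the spokes of the bench turntable round until the spoke with the red ball points squarely at the yellow index post; then push the blue brake lever all the way over, clockwise seen from above, to its stop. The foam plug must ride round standing in the middle of the turntable, untouched, and the other things on the bench are to be left alone.

Things in the scene. Friction and masses are not known exactly. Their poses are not given: they have to be found in the camera images.
- stand: Grey fixed foot of the turntable: a disc 210 mm across and 12 mm thick, screwed down, with a 50 mm wide tongue along its -y carrying the index post and a 60 mm wide tongue along its +y carrying the brake lever's round block and a 12 mm stop pin, 62 mm high, that the lever meets when fully on. Origin: on the bench under the turntable's axis; z up.
- axis (a point): Point on the turntable's vertical axis at the height of the platter's top face, 70 mm above the bench. The platter is black, 160 mm across, 20 mm thick.
- turntable (a joint): Angle of the red-ball spoke from the direction of the index post, rad, growing anticlockwise seen from above. 0 and 2 pi both mean red ball at the post; starts between 0.8 and 5.5. Turns freely both ways (-7 to 13.3) and stays where it is left: about 0.3 N m of friction, so 2 to 4 N at a spoke. Three spokes, 120 degrees apart: one with a red ball, two with black balls.
- red_tip (a point): Centre of the red ball on the red spoke, 155 mm from the axis, 82 mm above the bench. All three spokes are alike: round steel bars 14 mm thick that rise outwards, centreline 60 mm above the bench at radius 70 mm, 82 mm at radius 155 mm, where a 24 mm ball ends them. Between the spokes, outside the platter, it is empty down to the foot (12 mm high).
- black_tip1 (a point): Centre of the black ball on the spoke 120 degrees anticlockwise (from above) of the red one; x points outward along the spoke (as at red_tip), z up.
- black_tip2 (a point): The same on the spoke 120 degrees clockwise of the red one.
- mark (a point): Where the red ball's centre belongs: a point 155 mm from the axis, 82 mm above the bench, on the line from the axis to the yellow index post. The post is 22 mm wide, 16 mm deep and 90 mm high, its middle 204 mm from the axis; it is fixed, and clear of the passing balls by about 20 mm.
- brake (a joint): Blue brake lever, angle in rad about its vertical pivot, growing clockwise seen from above. 0 to 0.3 at the start (off), 1.22 at the stop (fully on). Stays where it is left: about 0.15 N m of friction. The lever is a level round bar 16 mm thick with a 24 mm ball at its end, its centreline 52 mm above the bench. It does not change how stiffly the turntable turns.
- brake_pivot (a point): Brake lever's pivot, 52 mm above the bench, 205 mm from the turntable's axis, on the far side from the index post.
- brake_tip (a point): Centre of the blue ball at the end of the brake lever, 90 mm from the pivot, 52 mm above the bench; x points outward along the lever, z up.
- plug: Small loose mould plug, tan foam below and green glass cloth on top, 94 x 58 x 40 mm, 170 to 350 g, standing free in the middle of the platter (its top 110 mm above the bench). Origin: centre of its underside. Not to be touched or lifted.
- sprayer: Loose spray bottle, 72 mm across, 209 mm high, white and green with a yellow trigger. Origin: centre of its underside. Leave alone.
- tape: Loose yellow tape measure, 70 x 36 x 62 mm high. Origin: centre of its underside. Leave alone.
- offcut: Loose wooden offcut lying down, 200 mm along its x, 45 mm wide, 38 mm high. Origin: centre of its underside. Leave alone.
- wrench: Loose steel wrench about 200 mm long lying flat, under 20 mm high. Origin: near its middle, on the bench. Leave alone.

How it is judged:
On the way, in this order (a step that is already met when the one before it is completed fails the run):
1. the red-ball spoke is brought to rest at the index post while the brake lever is still off (horizontal distance between red_tip and mark below 0.01 m and value of joint brake below 0.5 rad and velocity of joint turntable between -0.05 and 0.05 rad/s), for 0.2 s.
2. the brake lever is pushed over to its stop (value of joint brake above 1.12 rad and horizontal distance between red_tip and mark below 0.01 m), for 0.2 s.
At the end, for the whole second after the job is handed in: The red ball is within 10 mm of its place in front of the index post (about 4 degrees), the brake lever is within 0.1 rad of its stop, the turntable is at rest, the plug stands upright on the platter within 15 mm of the axis, and the bystanders are within 15 mm of where they stood (all of step 2 and velocity of joint turntable between -0.05 and 0.05 rad/s and linear speed of plug below 0.02 m/s and horizontal distance between plug and axis below 0.015 m and angle between plug's own z axis and vertical below 0.15 rad and distance of each of sprayer, tape, offcut, wrench from where it was at the start of the episode below 0.015 m); the robot touches nothing.
It fails at once if a spoke or the brake lever is gripped between the fingers instead of pushed ((contact force between the fingers and turntable above 0.5 N and y of the grasp point in the frame of red_tip between -0.008 and 0.008 m and x of the grasp point in the frame of red_tip between -0.09 and 0.02 m and z of the grasp point in the frame of red_tip below 0.02 m) or (contact force between the fingers and turntable above 0.5 N and y of the grasp point in the frame of black_tip1 between -0.008 and 0.008 m and x of the grasp point in the frame of black_tip1 between -0.09 and 0.02 m and z of the grasp point in the frame of black_tip1 below 0.02 m) or (contact force between the fingers and turntable above 0.5 N and y of the grasp point in the frame of black_tip2 between -0.008 and 0.008 m and x of the grasp point in the frame of black_tip2 between -0.09 and 0.02 m and z of the grasp point in the frame of black_tip2 below 0.02 m) or (contact force between the fingers and brake above 0.5 N and y of the grasp point in the frame of brake_tip between -0.008 and 0.008 m and x of the grasp point in the frame of brake_tip between -0.09 and 0.02 m and z of the grasp point in the frame of brake_tip below 0.02 m)).
It fails at once if the plug is touched by the robot (contact force between any of the fingers, the arm and plug above 0.5 N).
It fails at once if the plug is lifted, tipped or thrown off the middle (height (world z) of plug above 0.085 m or angle between plug's own z axis and vertical above 0.3 rad or horizontal distance between plug and axis above 0.02 m).
It fails at once if the turntable is shoved or squeezed hard (over 20 N) (contact force between the fingers and turntable above 20 N).
It fails at once if a bystander is moved more than 15 mm (distance of any of sprayer, tape, offcut, wrench from where it was at the start of the episode above 0.015 m).
It also fails if it takes over 72 s, if anything falls off the work surface, if the arm or the gripper's body presses on something with over 40 N, if the wrist force passes 120 N, or if a joint passes its speed limit or range.

### The arm

A 6-joint arm with a two-finger parallel gripper is mounted at the origin on the work surface. World frame = base frame: x ahead of the robot, y to its left, z up, the work surface at z = 0. Lengths are in m, angles in rad, forces in N, time in s.
With the tool pointing down it reaches from about 0.3 to 0.775 m from the base axis. Payload 14.6 kg.
Tool frame: the origin (TCP) lies midway between the tips of the shut fingers; the grasp point (between the pads) lies 19 mm behind it; z points along the fingers, y is the line along which they close (so a half turn about z gives the same grasp; the last joint's range is limited). The gripper opens to 94 mm and grips with 3 to 60 N. Pads are 16 mm wide; open, the fingers measure 119 mm over their backs; the gripper's body (75 mm by 177 mm) begins 78 mm behind the grasp point.
Start: joints at [1.126, 0.3, 1.521, -0, 1.321, -0.067], TCP at [0.203, 0.511, 0.205] pointing down, gripper open.
Joint ranges: [-3.03, 3.03], [-0.79, 2.21], [0.23, 2.52], [-1.04, 4.18], [0, 3.07], [-2.55, 2.55]. Speed limits (rad/s): [2.22, 2.22, 2.57, 3.14, 3.14, 3.14].

### API

Orientations are given as [roll, pitch, yaw] about the fixed x, y, z axes, in that order (R = Rz(yaw) Ry(pitch) Rx(roll)).
In Python, from station import telemetry, optics, ctrl gives the robot as it stands.
- The arm moves only by the tool carry_out, never from a script. Its argument "plan" is a list that holds one entry, the list of rows, each a list of 7 numbers: the shift along the tool's x, y, z in mm, then the turn, a rotation vector about the tool's x, y, z in rad, then the finger opening in mm, from 0 to 94. A call has 1 to 20 rows; each row shifts and turns the commanded pose from where the row before left it, along the tool's axes as they then stand; what a row does not reach is not made up. A row lasts 1/12 s, in which the tool goes at most 41.7 mm and 7.16 degrees, less where a joint would pass 70% of its speed; a pose out of reach is approached as far as the arm can. A call with a gripper value outside its range is refused whole. The fingers move at their own pace and stop on an object; "squeeze" is the grip in N (left out, the last holds). Time passes only in rows, so rows that do not move let the fingers close. It gives the time, the measured TCP pose, the force, the opening and the grip force at its end, in the units of the state.
- telemetry.get_obs(): the state, without advancing time (a new reading comes with each control period).
- optics.camera(name): name is "side" or "top"; returns a dict with "pixels" (400x640x3 uint8, red, green, blue), "intrinsics" (3x3 intrinsics, pixels), "dist_coeffs" ([k1, k2, p1, p2, k3] as OpenCV has them; the pictures are not rectified), "origin" and "rotation" of the camera in the world. Camera axes: x right, y down, z forward; pixel columns grow to the right and rows downward; lengths in m; the calibration is good to about 2 mm. A picture is of the moment at which its call begins. There is no depth.
- ctrl.hand_in(): hands the job in; it is judged then, once.
The state is a dict: "time_s": time; "qpos": joint angles; "joint_vel": joint speeds; "tau": joint torques, N m; "ee_pos": TCP position; "eef_rot": TCP orientation; "force": force on the tool from outside, world axes, zero at the start; "moment": the same for the moment, N m; "grip_width": finger opening in m; "grip_force": force on a finger pad.
Only numpy, scipy, OpenCV 4.12 (cv2) and the standard library are available. Lean on these libraries where they do the work, as an engineer would, in place of code of your own. Each camera call takes 0.05 s, during which the arm holds its last target. There are 200 camera calls.

## Working session

There is one attempt and no reset: what is moved stays moved. The work goes in short steps, Python scripts to look and compute and a tool call to move; the robot and the scene stay as the last step left them, time stands still between calls to the robot, and variables do not carry over. Pictures are saved under pics/ and viewed, at most 10 in all, crops included, and the job is handed in when it is done.

Besides the shell and the picture viewer there is one more tool, called after "Call:" as name(argument=value, ...) on one line, values as JSON. carry_out: Moves the arm, as the interface text tells. Its arguments: {"type":"object","properties":{"plan":{"type":"array","items":{"type":"array","items":{"type":"array","items":{"type":"number"}}}},"squeeze":{"type":"number"}},"required":["plan"]}

```bash
mkdir -p pics; ls
python3 - <<'E'
from station import telemetry, optics, ctrl
import cv2
for n in ("top","side"):
    c=optics.camera(n); cv2.imwrite(f"pics/{n}0.png",c["pixels"][:,:,::-1])
    print(n,c["intrinsics"],c["dist_coeffs"],c["origin"],c["rotation"])
print(telemetry.get_obs())
E
```

```text
pics
top [[501.05579566   0.         320.88750845]
 [  0.         501.05579566 203.25374677]
 [  0.           0.           1.        ]] [-0.0006196  0.         0.         0.         0.       ] [ 0.38742563 -0.01579848  1.55555505] [-3.01772208  0.00495815 -1.56993988]
side [[391.6446385    0.         317.10377919]
 [  0.         391.6446385  191.92220246]
 [  0.           0.           1.        ]] [0.0217183 0.        0.        0.        0.       ] [-0.05879201 -0.71768572  0.71276459] [-2.16611139  0.01882799 -0.73980803]
{'time_s': 0.1, 'qpos': array([ 1.12639125e+00,  3.00406705e-01,  1.52149040e+00, -2.36556025e-06,
        1.32076077e+00, -6.66225873e-02]), 'joint_vel': array([-0.00168648, -0.00145312,  0.00110989,  0.00108581,  0.00243956,
        0.00085176]), 'tau': array([ 3.09283256e-03, -5.32644582e+01, -3.53288662e+01,  7.09571620e-02,
        2.33519368e-02, -6.43673411e-05]), 'ee_pos': array([0.20278438, 0.51099322, 0.20496003]), 'eef_rot': array([-3.14052964e+00, -6.86289018e-05,  2.76381071e+00]), 'force': array([ 0.33840174,  0.50257962, -0.09259318]), 'moment': array([-0.0129598 ,  0.01109087, -0.00343467]), 'grip_force': 0.0, 'grip_width': 0.09367573070345755}
```

View pics/top0.png

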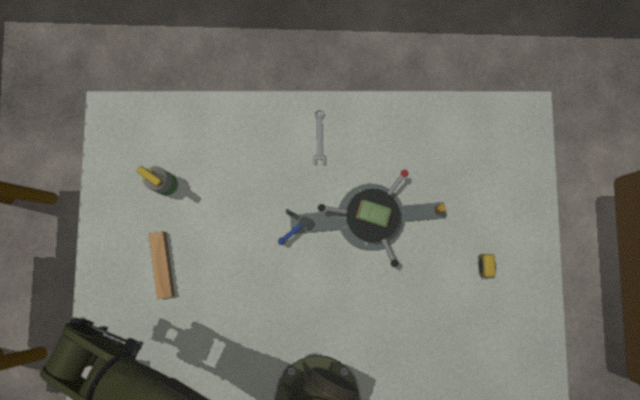

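View pics/side0.png

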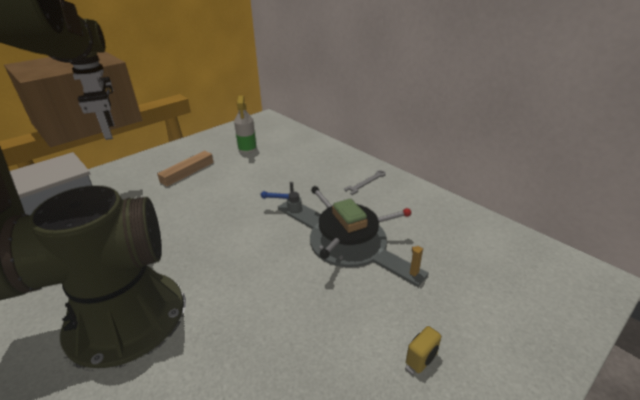

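The top view shows the red ball at (405,173), the axis near (374,215), the post at (441,208), the black balls at (322,208) and (395,263), and the blue ball at (282,240) with its pin near (291,213). The side view shows the same layout, with the post at (416,262). Red needs roughly 0.85 rad clockwise.

```bash
cat > h.py <<'E'
from station import telemetry, optics, ctrl
import cv2, numpy as np
from scipy.spatial.transform import Rotation as Ro
def rays(c,uv):
    n=cv2.undistortPoints(np.array(uv,float).reshape(-1,1,2),c["intrinsics"],np.array(c["dist_coeffs"])).reshape(-1,2)
    r=np.array(c["rotation"]); R=r if r.shape==(3,3) else Ro.from_euler('xyz',r).as_matrix()
    return np.c_[n,np.ones(len(n))]@R.T
def onplane(c,uv,z):
    d=rays(c,[uv])[0]; o=np.array(c["origin"]); return o+d*(z-o[2])/d[2]
def cross(c1,u1,c2,u2):
    d=[rays(c1,[u1])[0],rays(c2,[u2])[0]]; o=[np.array(c1["origin"]),np.array(c2["origin"])]
    A=np.c_[d[0],-d[1]]; s=np.linalg.lstsq(A,o[1]-o[0],rcond=None)[0]
    p,q=o[0]+s[0]*d[0],o[1]+s[1]*d[1]; return (p+q)/2,np.linalg.norm(p-q)
HS=dict(red=[(0,10),(170,180)],blue=[(105,130)],yellow=[(12,30)],green=[(35,85)])
def blobs(c,col,amin=8,smin=110,vmin=40):
    h=cv2.cvtColor(c["pixels"],cv2.COLOR_RGB2HSV); m=0
    for a,b in HS[col]: m=m|cv2.inRange(h,(a,smin,vmin),(b,255,255))
    n,l,s,ce=cv2.connectedComponentsWithStats(m)
    return [(ce[i].round(1).tolist(),s[i].tolist()) for i in range(1,n) if s[i][4]>=amin]
E
python3 - <<'E'
from h import *
t=optics.camera("top"); s=optics.camera("side")
for n,c in(("top",t),("side",s)):
    for k in HS: print(n,k,blobs(c,k,smin=80 if k=="green" else 110))
im=cv2.resize(t["pixels"][150:290,260:460],None,fx=4,fy=4,interpolation=cv2.INTER_CUBIC)
cv2.imwrite("pics/crop.png",cv2.convertScaleAbs(im[:,:,::-1],alpha=1.6))
print(onplane(t,(374,215),.07),onplane(t,(405,173),.082))
E
```

```text
top red [([404.2, 172.8], [402, 170, 6, 6, 26])]
top blue [([289.5, 233.9], [279, 225, 22, 19, 94])]
top yellow [([148.9, 175.6], [137, 167, 25, 19, 211]), ([630.0, 264.7], [615, 172, 25, 211, 3518]), ([24.4, 194.2], [0, 182, 58, 22, 791]), ([440.4, 207.9], [436, 204, 9, 8, 58]), ([160.4, 234.3], [159, 233, 4, 5, 9]), ([160.1, 240.5], [157, 239, 7, 4, 12]), ([158.8, 245.1], [157, 243, 5, 4, 9]), ([160.5, 265.7], [155, 248, 14, 36, 163]), ([488.1, 265.4], [480, 255, 15, 22, 261]), ([162.2, 289.2], [157, 281, 15, 17, 73]), ([21.4, 357.2], [0, 347, 47, 23, 605])]
top green [([171.0, 187.5], [163, 178, 14, 17, 57]), ([119.5, 388.4], [118, 386, 3, 6, 10]), ([130.6, 389.0], [129, 386, 4, 7, 8])]
side red [([406.8, 212.0], [404, 209, 7, 7, 41])]
side blue [([273.8, 194.9], [262, 192, 26, 6, 81])]
side yellow [([132.8, 80.6], [0, 0, 262, 171, 30808]), ([197.7, 157.4], [190, 153, 18, 10, 53]), ([178.1, 167.0], [168, 161, 22, 12, 59]), ([162.4, 173.9], [160, 172, 5, 4, 9]), ([356.3, 225.3], [347, 220, 20, 12, 122]), ([415.6, 259.9], [410, 247, 12, 29, 222]), ([422.0, 348.0], [407, 327, 34, 46, 863])]
side green [([246.1, 142.4], [237, 134, 18, 17, 232])]
[ 0.53717799 -0.16645075  0.07      ] [ 0.66191397 -0.25922103  0.082     ]
```

View pics/crop.png

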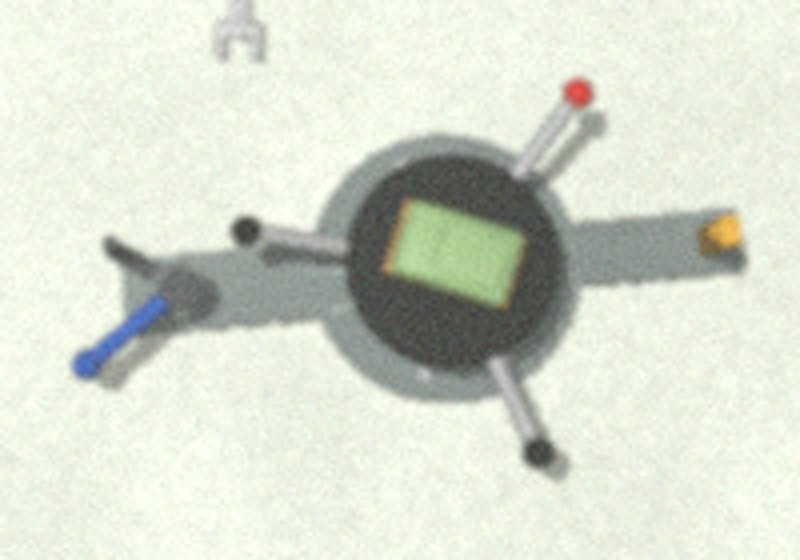

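The crop shows the balls at crop (578,93), (246,230) and (539,452), the post top at (724,230), the blue ball at (85,365), the pivot block near (190,297) and the pin top near (110,243).

Run:
```python
from h import *
t=optics.camera("top"); s=optics.camera("side")
f=lambda u,v,z:onplane(t,((u+.5)/4-.5+260,(v+.5)/4-.5+150),z)[:2]
P=dict(red=onplane(t,blobs(t,"red")[0][0],.082)[:2],b1=f(246,230,.082),b2=f(539,452,.082),blue=f(85,365,.052),pin=f(110,243,.062),post=f(724,230,.09),block=f(190,297,.055),postmask=onplane(t,(440.4,207.9),.085)[:2])
A=(P['red']+P['b1']+P['b2'])/3
print("axis",A)
ang=lambda v:np.degrees(np.arctan2(v[1],v[0]))
for k,p in P.items(): print(k,p.round(4),'r',np.linalg.norm(p-A).round(4),'ang',ang(p-A).round(1))
print("lever",np.linalg.norm(P['blue']-P['block']),ang(P['blue']-P['block']))
print("red x-view",cross(t,blobs(t,"red")[0][0],s,(406.8,212)))
```

```text
axis [ 0.53949748 -0.16295457]
red [ 0.6628 -0.2569] r 0.155 ang -37.3
b1 [ 0.5593 -0.009 ] r 0.1552 ang 82.7
b2 [ 0.3963 -0.223 ] r 0.1552 ang -157.3
blue [0.461  0.1116] r 0.2856 ang 106.0
pin [0.5518 0.093 ] r 0.2563 ang 87.2
post [ 0.5585 -0.3606] r 0.1985 ang -84.5
block [0.5118 0.0331] r 0.198 ang 98.0
postmask [ 0.5568 -0.361 ] r 0.1988 ang -85.0
lever 0.09359911444922293 122.92160791572694
red x-view (array([ 0.66347195, -0.25762609,  0.08426662]), np.float64(0.0030432953032328482))
```

Call:
carry_out(plan=[[[0,0,0,0,0,0.1085,0],[0,0,0,0,0,0.1085,0],[0,0,0,0,0,0.1085,0],[0,0,0,0,0,0.1085,0],[0,0,0,0,0,0.1085,0],[0,0,0,0,0,0.1085,0],[0,0,0,0,0,0.1085,0],[0,0,0,0,0,0.1085,0],[0,0,0,0,0,0.1085,0],[0,0,0,0,0,0.1085,0],[0,0,0,0,0,0.1085,0],[-30,25,0,0,0,0,0],[-30,25,0,0,0,0,0],[-30,25,0,0,0,0,0],[-30,25,0,0,0,0,0],[-30,25,0,0,0,0,0],[-30,25,0,0,0,0,0],[-30,25,0,0,0,0,0],[-30,25,0,0,0,0,0]]], squeeze=5)

```text
time_s: 1.88
ee_pos: [0.4036, 0.2694, 0.2056]
eef_rot: [3.141, -0.0, 1.57]
force: [0.1, 0.4, 0.2]
grip_width: 0.0006
grip_force: 0.0
```

Call:
carry_out(plan=[[[-30,2,0,0,0,0,0],[-30,2,0,0,0,0,0],[-30,2,0,0,0,0,0],[-30,2,0,0,0,0,0],[-30,2,0,0,0,0,0],[-30,2,0,0,0,0,0],[-30,2,0,0,0,0,0],[-30,2,0,0,0,0,0],[-30,2,0,0,0,0,0],[-30,2,0,0,0,0,0],[-30,2,0,0,0,0,0],[-30,2,0,0,0,0,0],[-30,2,0,0,0,0,0],[-30,2,0,0,0,0,0],[-30,2,0,0,0,0,0],[-30,2,0,0,0,0,0],[-30,0,0,0,0,0,0],[-30,0,0,0,0,0,0],[0,0,0,0,0,0,0],[0,0,0,0,0,0,0]]])

```text
time_s: 3.55
ee_pos: [0.4341, -0.2698, 0.205]
eef_rot: [-3.141, -0.0, 1.568]
force: [1.0, 0.6, 0.3]
grip_width: 0.0002
grip_force: 0.0
```

Run:
```python
from h import *
o=telemetry.get_obs(); print(o['ee_pos'],o['eef_rot'],o['qpos'],o['force'])
t=optics.camera("top")
print(blobs(t,"red"),blobs(t,"yellow"))
im=cv2.resize(t["pixels"][150:290,260:460],None,fx=4,fy=4,interpolation=cv2.INTER_CUBIC)
cv2.imwrite("pics/crop2.png",cv2.convertScaleAbs(im[:,:,::-1],alpha=1.6))
```

```text
[ 0.43414567 -0.26977812  0.20502437] [-3.14100050e+00 -4.79848398e-04  1.56825174e+00] [-6.27695127e-01  2.14118501e-01  1.62970819e+00  4.41874108e-05
  1.29852694e+00 -6.25162577e-01] [1.01318578 0.63433803 0.29387863]
[([404.2, 172.7], [402, 170, 6, 6, 27])] [([148.8, 175.6], [137, 167, 25, 19, 208]), ([630.1, 264.7], [615, 172, 25, 211, 3554]), ([24.1, 194.2], [0, 182, 57, 22, 786]), ([440.6, 207.5], [436, 204, 9, 8, 55]), ([158.8, 243.6], [157, 241, 5, 6, 8]), ([160.9, 242.1], [159, 240, 5, 5, 9]), ([159.8, 248.9], [157, 248, 7, 3, 12]), ([160.3, 259.2], [155, 251, 11, 17, 56]), ([487.9, 265.4], [480, 255, 15, 22, 270]), ([159.9, 274.9], [156, 267, 10, 20, 44]), ([162.1, 294.5], [158, 291, 9, 6, 19]), ([21.4, 357.2], [0, 347, 47, 22, 605])]
```

View pics/crop2.png

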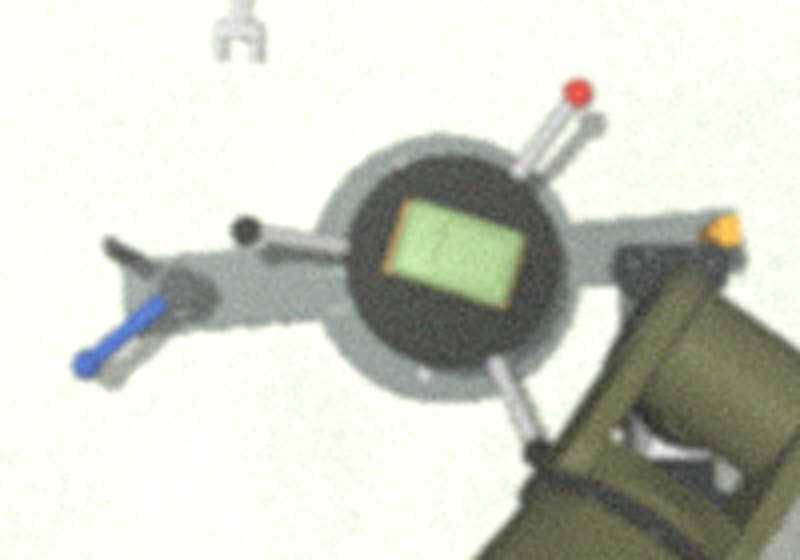

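The arm hangs above the near side, clear of the black ball at crop (539,452). The red ball (578,93) and post (724,230) are still in view. Next is lowering beside the near spoke.

Call:
carry_out(plan=[[[0,0,20,0,0,0,0],[0,0,30,0,0,0,0],[0,0,30,0,0,0,0],[0,0,30,0,0,0,0],[0,0,30,0,0,0,0],[0,0,20,0,0,0,0],[0,0,0,0,0,0,0],[5,0,0,0,0,0,0],[5,0,0,0,0,0,0],[5,0,0,0,0,0,0],[5,0,0,0,0,0,0],[4,0,0,0,0,0,0],[4,0,0,0,0,0,0],[4,0,0,0,0,0,0],[4,0,0,0,0,0,0],[4,0,0,0,0,0,0],[4,0,0,0,0,0,0],[0,0,0,0,0,0,0],[0,0,0,0,0,0,0]]])

```text
time_s: 5.18
ee_pos: [0.4346, -0.2247, 0.0455]
eef_rot: [3.142, -0.0, 1.57]
force: [-0.1, 0.5, -0.5]
grip_width: 0.0007
grip_force: 0.0
```

```bash
cat > m.py <<'E'
from h import *
o=telemetry.get_obs(); t=optics.camera("top"); s=optics.camera("side")
A=np.array([.5395,-.163])
b=blobs(t,"red"); y=[k for k in blobs(t,"yellow") if abs(k[0][0]-440)<8 and abs(k[0][1]-208)<8]
print('tcp',o['ee_pos'].round(4),'F',o['force'].round(1))
if b: p=onplane(t,b[0][0],.082)[:2]-A; print('red ang',np.degrees(np.arctan2(p[1],p[0])).round(2),'r',np.linalg.norm(p).round(4),b)
if y: p=onplane(t,y[0][0],.087)[:2]-A; print('post ang',np.degrees(np.arctan2(p[1],p[0])).round(2),y)
print('side red',blobs(s,"red"))
g=blobs(t,"green",smin=50); print('plug',[(k,onplane(t,k[0],.11)[:2].round(4)) for k in g if abs(k[0][0]-374)<20 and abs(k[0][1]-215)<20])
E
python3 m.py
```

```text
tcp [ 0.4346 -0.2247  0.0455] F [-0.1  0.5 -0.5]
red ang -39.61 r 0.1546 [([405.8, 174.1], [403, 172, 6, 6, 28])]
post ang -84.97 [([440.3, 207.8], [436, 204, 9, 8, 59])]
side red [([407.2, 213.1], [404, 210, 7, 7, 40])]
plug [(([374.0, 212.8], [358, 199, 34, 29, 616]), array([ 0.5396, -0.1625]))]
```

Call:
carry_out(plan=[[[2,0,0,0,0,0,0],[3,0,0,0,0,0,0],[4,0,0,0,0,0,0],[4,0,0,0,0,0,0],[4,0,0,0,0,0,0],[4,0,0,0,0,0,0],[4,0,0,0,0,0,0],[4,0,0,0,0,0,0],[4,0,0,0,0,0,0],[4,0,0,0,0,0,0],[4,0,0,0,0,0,0],[4,0,0,0,0,0,0],[4,0,0,0,0,0,0],[4,0,0,0,0,0,0],[4,0,0,0,0,0,0],[4,0,0,0,0,0,0],[4,0,0,0,0,0,0],[3,0,0,0,0,0,0],[2,0,0,0,0,0,0],[0,0,0,0,0,0,0]]])

```text
time_s: 6.95
ee_pos: [0.4347, -0.1545, 0.0455]
eef_rot: [3.141, -0.0, 1.571]
force: [1.0, -1.1, 0.1]
grip_width: 0.0003
grip_force: 0.5
```

```bash
python3 m.py
python3 - <<'E'
from h import *
t=optics.camera("top")
im=cv2.resize(t["pixels"][150:290,260:460],None,fx=4,fy=4,interpolation=cv2.INTER_CUBIC)
cv2.imwrite("pics/crop3.png",cv2.convertScaleAbs(im[:,:,::-1],alpha=1.6))
E
```

```text
tcp [ 0.4347 -0.1545  0.0455] F [ 1.  -1.1  0.1]
red ang -75.81 r 0.1546 [([423.7, 201.1], [421, 198, 6, 7, 33])]
post ang -84.9 [([440.4, 207.7], [436, 204, 9, 8, 56])]
side red [([403.9, 236.2], [400, 233, 9, 8, 53])]
plug [(([373.5, 209.4], [359, 196, 32, 27, 438]), array([ 0.5495, -0.1611])), (([366.5, 229.6], [364, 225, 6, 11, 17]), array([ 0.4908, -0.1402])), (([374.0, 229.5], [369, 226, 11, 7, 21]), array([ 0.4911, -0.1619]))]
```

View pics/crop3.png

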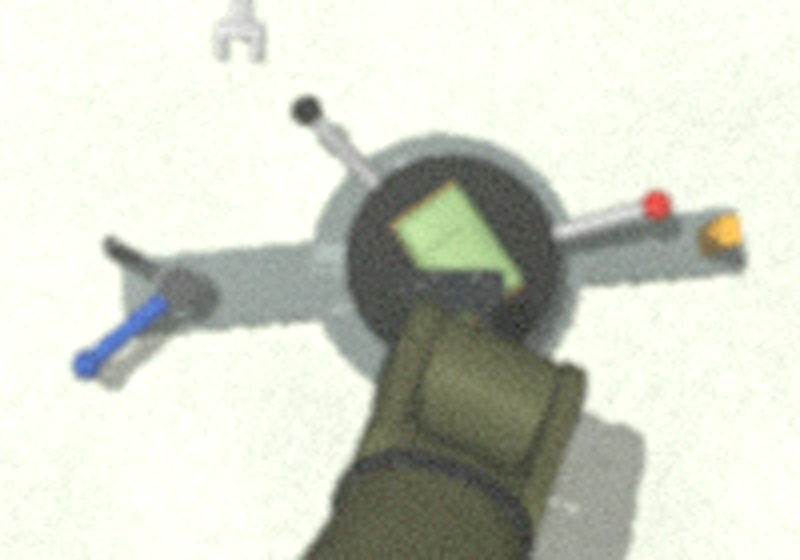

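Red is at crop (656,205) and the post top at (724,230); about 9° remain. I'll pin down the post's direction from the tongue edges in the first, unobstructed picture.

Run:
```python
from h import *
t=optics.camera("top"); im=cv2.GaussianBlur(cv2.imread("pics/top0.png")[:,:,::-1],(3,3),0).astype(float).mean(2)
A=np.array([.5395,-.163])
def edge(us,v0,v1,sgn):
    P=[]
    for u in us:
        g=sgn*np.diff(im[v0:v1,u]); k=int(np.argmax(g))
        w=np.clip(g[max(k-2,0):k+3],0,None); v=v0+.5+(np.arange(max(k-2,0),max(k-2,0)+len(w))*w).sum()/w.sum()
        P.append(onplane(t,(u,v),.012)[:2])
    P=np.array(P); 
    for _ in range(2):
        vx,vy,x,y=cv2.fitLine(P.astype(np.float32),cv2.DIST_HUBER,0,1e-4,1e-5).ravel()
        d=(P-[x,y])@[-vy,vx]; P=P[abs(d)<.003]
    if vy>0: vx,vy=-vx,-vy
    return np.degrees(np.arctan2(vy,vx)),(A-[x,y])@[-vy,vx],len(P),abs(d).max()
for a in [(range(408,432),198,212,-1),(range(408,432),212,226,1),(range(298,336),204,222,-1),(range(312,336),222,240,1)]:
    print(edge(*a))
B=cv2.imread("pics/top0.png")
for n,v in(("brt",120),("all",40)):
    h=cv2.cvtColor(B,cv2.COLOR_BGR2HSV)[195:222,430:452]; m=cv2.inRange(h,(10,100,v),(32,255,255)); M=cv2.moments(m,True)
    p=onplane(t,(430+M['m10']/M['m00'],195+M['m01']/M['m00']),.09)[:2]-A; print(n,M['m00'],np.degrees(np.arctan2(p[1],p[0])),np.linalg.norm(p))
```

```text
(np.float32(-84.575226), np.float64(-0.02460005019317819), 24, np.float64(0.0008376330630256493))
(np.float32(-85.00777), np.float64(0.0261305237092145), 24, np.float64(0.001207300756262175))
(np.float32(-83.83551), np.float64(-0.030576978526924703), 27, np.float64(0.0032343390214204606))
(np.float32(-84.46019), np.float64(0.03294051194535425), 24, np.float64(0.0016167515961097154))
brt 39.0 -84.57323482834326 0.20085830344212763
all 62.0 -85.13932751546686 0.19709344904686638
```

Call:
carry_out(plan=[[[2,0,0,0,0,0,0],[3,0,0,0,0,0,0],[3,0,0,0,0,0,0],[3,0,0,0,0,0,0],[2,0,0,0,0,0,0],[1,0,0,0,0,0,0],[1,0,0,0,0,0,0],[0,0,0,0,0,0,0],[0,0,0,0,0,0,0]]])

```text
time_s: 7.9
ee_pos: [0.4345, -0.1398, 0.0454]
eef_rot: [-3.141, -0.0, 1.57]
force: [0.2, -2.9, 0.5]
grip_width: 0.0001
grip_force: 0.7
```

```bash
python3 m.py
```

```text
tcp [ 0.4345 -0.1398  0.0454] F [ 0.2 -2.9  0.5]
red ang -83.71 r 0.1553 [([425.4, 208.1], [423, 205, 6, 7, 36])]
post ang -85.07 [([440.5, 207.9], [436, 204, 9, 8, 57])]
side red [([399.8, 241.0], [396, 237, 9, 9, 57])]
plug [(([374.5, 210.2], [360, 196, 30, 30, 464]), array([ 0.5471, -0.164 ])), (([358.5, 228.1], [356, 226, 6, 6, 11]), array([ 0.4951, -0.1172]))]
```

Call:
carry_out(plan=[[[1,0,0,0,0,0,0],[0.5,0,0,0,0,0,0],[0,0,0,0,0,0,0],[0,0,0,0,0,0,0],[-4,0,0,0,0,0,0],[-8,0,0,0,0,0,0],[-8,0,0,0,0,0,0],[-8,0,0,0,0,0,0],[0,0,0,0,0,0,0],[0,0,-20,0,0,0,0],[0,0,-30,0,0,0,0],[0,0,-30,0,0,0,0],[0,0,-30,0,0,0,0],[0,0,-20,0,0,0,0],[0,0,0,0,0,0,0]]])

```text
time_s: 9.25
ee_pos: [0.4359, -0.1672, 0.1795]
eef_rot: [3.136, 0.003, 1.57]
force: [1.1, -1.2, -0.7]
grip_width: 0.0005
grip_force: 0.0
```

```bash
python3 m.py
```

```text
tcp [ 0.4359 -0.1672  0.1795] F [ 1.1 -1.2 -0.7]
red ang -84.47 r 0.1551 [([425.4, 208.8], [423, 206, 6, 7, 38])]
post ang -85.0 [([440.6, 207.8], [436, 204, 9, 8, 56])]
side red [([399.2, 241.4], [395, 238, 9, 8, 56])]
plug [(([371.1, 208.1], [360, 197, 25, 30, 348]), array([ 0.5533, -0.1542])), (([389.3, 233.2], [386, 229, 9, 8, 25]), array([ 0.4804, -0.2059]))]
```

Call:
carry_out(plan=[[[20,0,0,0,0,0,0],[26,1,0,0,0,0,0],[27,1,0,0,0,0,0],[27,1,0,0,0,0,0],[27,1,0,0,0,0,0],[27,1,0,0,0,0,0],[27,1,0,0,0,0,0],[27,0,0,0,0,0,0],[20,0,0,0,0,0,0],[6,0,0,0,0,0,0],[0,0,0,0,0,0,0],[0,0,20,0,0,0,0],[0,0,30,0,0,0,0],[0,0,30,0,0,0,0],[0,0,30,0,0,0,0],[0,0,20,0,0,0,0],[0,0,10,0,0,0,0],[0,0,5,0,0,0,0],[0,0,0,0,0,0,0]]])

```text
time_s: 10.93
ee_pos: [0.4405, 0.0669, 0.03]
eef_rot: [-3.14, 0.0, 1.57]
force: [-0.6, 0.3, 0.1]
grip_width: 0.0008
grip_force: 0.0
```

```bash
cat > b.py <<'E'
from h import *
import sys
o=telemetry.get_obs(); t=optics.camera("top"); s=optics.camera("side")
print(o['ee_pos'].round(4),o['force'].round(1),o['moment'].round(2))
print('top',blobs(t,"blue"),'side',blobs(s,"blue"),'red',blobs(t,"red"))
if len(sys.argv)>1:
    a=cv2.resize(t["pixels"][170:280,250:410],(640,440),interpolation=cv2.INTER_CUBIC) if sys.argv[2]=='t' else cv2.resize(s["pixels"][150:280,230:430],(800,520),interpolation=cv2.INTER_CUBIC)
    cv2.imwrite(sys.argv[1],cv2.convertScaleAbs(a[:,:,::-1],alpha=1.6))
E
python3 b.py pics/b1.png s
```

```text
[0.4405 0.0669 0.03  ] [-0.6  0.3  0.1] [-0.03  0.02 -0.01]
top [] side [([279.3, 195.4], [272, 194, 16, 4, 44])] red [([425.3, 208.8], [423, 206, 6, 7, 37])]
```

View pics/b1.png

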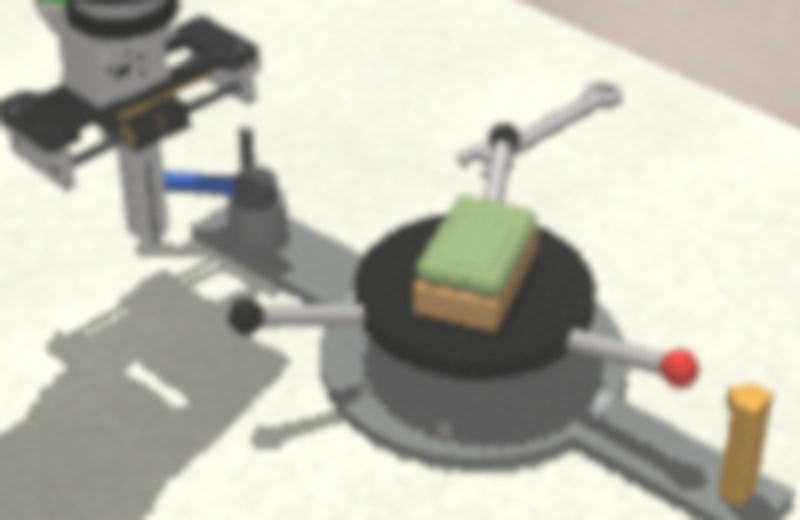

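The side crop shows the finger at (150,200) standing on the near side of the blue lever (200,182), and red at (680,368) lined up with the post at (748,440). Next I push the lever along its arc.

Call:
carry_out(plan=[[[3.5,4.5,0,0,0,0,0],[3.5,4.5,0,0,0,0,0],[3.5,4.5,0,0,0,0,0],[3.5,4.5,0,0,0,0,0],[3,4,0,0,0,0,0],[3,4,0,0,0,0,0],[3,4,0,0,0,0,0],[3,4,0,0,0,0,0],[3,4,0,0,0,0,0],[3,4,0,0,0,0,0],[3,4,0,0,0,0,0],[1.5,4,0,0,0,0,0],[1.5,4,0,0,0,0,0],[1.5,4,0,0,0,0,0],[1.5,4,0,0,0,0,0],[1.5,3,0,0,0,0,0],[1.5,3,0,0,0,0,0],[0,0,0,0,0,0,0]]])

```text
time_s: 12.53
ee_pos: [0.5092, 0.1119, 0.0304]
eef_rot: [3.141, -0.0, 1.57]
force: [-0.4, 0.1, -0.7]
grip_width: 0.0005
grip_force: 0.2
```

```bash
python3 b.py pics/b2.png s
```

```text
[0.5092 0.1119 0.0304] [-0.4  0.1 -0.7] [ 0.02  0.17 -0.02]
top [] side [([285.2, 188.8], [282, 185, 8, 8, 23])] red [([425.4, 208.8], [423, 206, 6, 7, 38])]
```

View pics/b2.png

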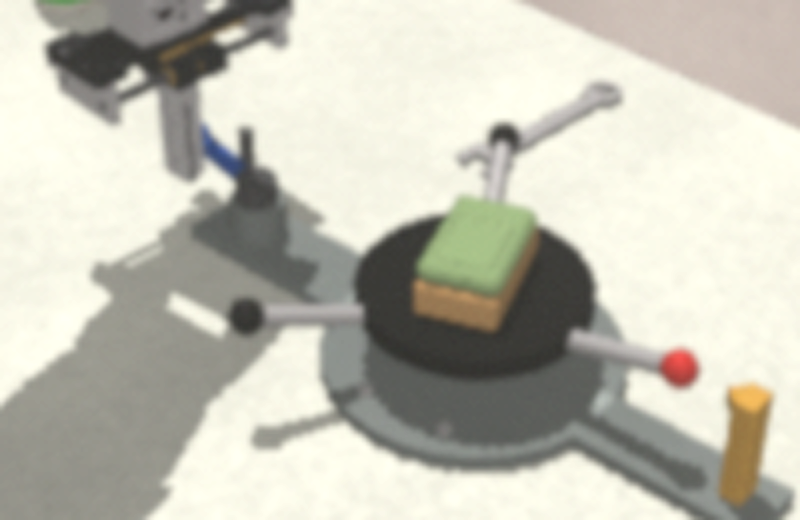

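The lever has moved and now sits at crop (220,150), near the pin at (246,150). Turntable and plug have not moved. I continue until the force shows the stop.

Call:
carry_out(plan=[[[1,3,0,0,0,0,0],[1,3,0,0,0,0,0],[0,2,0,0,0,0,0],[0,2,0,0,0,0,0],[0,1,0,0,0,0,0],[0,0,0,0,0,0,0]]])

```text
time_s: 13.13
ee_pos: [0.5199, 0.1135, 0.0304]
eef_rot: [3.141, -0.0, 1.57]
force: [-1.8, -1.8, -0.6]
grip_width: 0.0006
grip_force: 0.6
```

Call:
carry_out(plan=[[[0,1.5,0,0,0,0,0],[0,1.5,0,0,0,0,0],[0,1,0,0,0,0,0],[0,0,0,0,0,0,0]]])

```text
time_s: 13.47
ee_pos: [0.5234, 0.1135, 0.0303]
eef_rot: [-3.14, 0.0, 1.57]
force: [-4.0, -1.3, 0.7]
grip_width: 0.0005
grip_force: 2.2
```

Call:
carry_out(plan=[[[0,1,0,0,0,0,0],[0,1,0,0,0,0,0],[0,1,0,0,0,0,0],[0,0,0,0,0,0,0]]])

```text
time_s: 13.8
ee_pos: [0.5241, 0.1134, 0.0299]
eef_rot: [-3.135, 0.001, 1.57]
force: [-21.2, -2.0, 10.7]
grip_width: 0.0005
grip_force: 10.0
```

The force climbed to 21 N with the finger stalled, so the lever is on its stop. Backing off and lifting.

Call:
carry_out(plan=[[[0,0,0,0,0,0,0],[0,-3,0,0,0,0,0],[0,-6,0,0,0,0,0],[0,-10,0,0,0,0,0],[0,-10,0,0,0,0,0],[0,-10,0,0,0,0,0],[0,0,-20,0,0,0,0],[0,0,-30,0,0,0,0],[0,0,-30,0,0,0,0],[0,0,-30,0,0,0,0],[0,0,-30,0,0,0,0],[0,0,-30,0,0,0,0],[30,-20,0,0,0,0,0],[30,-20,0,0,0,0,0],[30,-20,0,0,0,0,0],[30,-20,0,0,0,0,0],[30,-20,0,0,0,0,0],[30,-20,0,0,0,0,0],[0,0,0,0,0,0,0],[0,0,0,0,0,0,0]]])

```text
time_s: 15.47
ee_pos: [0.3671, 0.2947, 0.2007]
eef_rot: [3.141, -0.001, 1.573]
force: [-0.2, -0.3, -0.3]
grip_width: 0.0006
grip_force: 0.0
```

```bash
python3 m.py
python3 - <<'E'
from h import *
t=optics.camera("top"); print(blobs(t,"blue"))
im=cv2.resize(t["pixels"][150:290,260:460],None,fx=4,fy=4,interpolation=cv2.INTER_CUBIC)
cv2.imwrite("pics/end.png",cv2.convertScaleAbs(im[:,:,::-1],alpha=1.6))
E
```

```text
tcp [0.3671 0.2947 0.2007] F [-0.2 -0.3 -0.3]
red ang -84.36 r 0.1551 [([425.4, 208.7], [423, 206, 6, 7, 36])]
post ang -85.06 [([440.3, 207.9], [436, 204, 9, 8, 59])]
side red [([399.2, 241.4], [395, 238, 9, 8, 56])]
plug [(([374.1, 213.1], [360, 197, 30, 33, 612]), array([ 0.5387, -0.1628]))]
[([286.8, 215.2], [274, 210, 26, 12, 99])]
```

View pics/end.png

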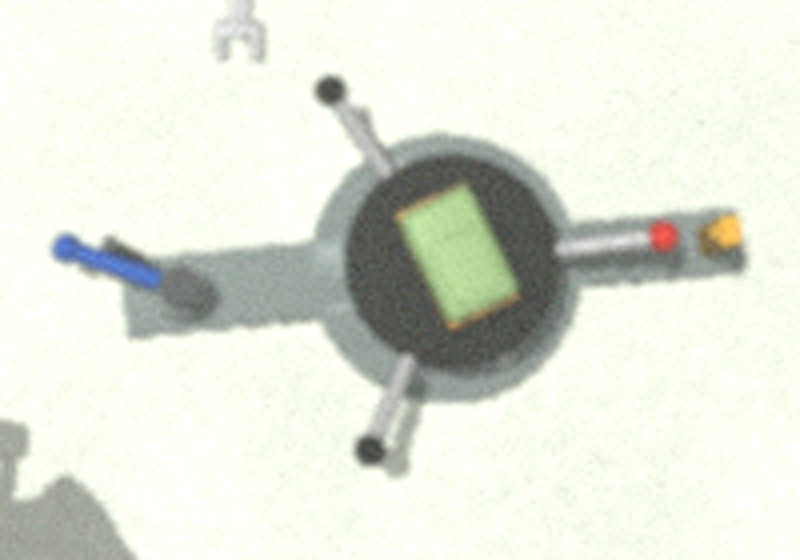

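The final crop shows red at (663,237) lined up with the post (724,232). The lever, with its ball at (67,247), lies against the pin (112,247), and the plug is centred on the platter.

```bash
python3 -c "
from station import ctrl; print(ctrl.hand_in())"
```

```text
the job is handed in; nothing more can be done
None
```

The job is handed in, verdict not shown: by my last measurement the red ball is within about 1 mm of its mark, the brake lever is on its stop, the plug is within about 1 mm of centre, and the arm is clear of everything.

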